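# Move the rail stop on and slide the pan to the next hot-plate station

## Robot

A 6-joint arm with a two-finger parallel gripper is mounted at the origin on the work surface. World frame = base frame: x ahead of the robot, y to its left, z up, the work surface at z = 0. Lengths are in mm, angles in rad, forces in N, time in s.
With the tool pointing down it reaches from about 350 to 775 mm from the base axis. Payload 7.3 kg.
Tool frame: the origin (TCP) lies between the finger pads; the fingertips stand 14 mm ahead of it and the grasp point (between the pads) lies 5 mm behind it; z points along the fingers, y is the line along which they close (so a half turn about z gives the same grasp; the last joint's range is limited). The gripper opens to 92 mm and grips with 3 to 60 N. Pads are 19 mm wide; open, the fingers measure 130 mm over their backs; the gripper's body (75 mm by 190 mm) begins 47 mm behind the grasp point.
Start: joints at [-1.444, 0.342, 1.524, -0, 1.275, -0.146], TCP at [141.472, -505.598, 240.741] pointing down, gripper open.
Joint ranges: [-2.53, 2.53], [-0.77, 2.02], [0.04, 2.7], [-1, 4.14], [0.28, 2.66], [-3.11, 3.11]. Speed limits (rad/s): [2.57, 2.57, 3.14, 3.14, 3.14, 3.14].

## Interface

Orientations are given as a 3x3 rotation matrix whose columns are the frame's x, y, z axes.
In Python, from cell import robot gives the robot as it stands. Calls block until the motion is done:
- robot.reach(position, orientation): joint-space move of the TCP to a pose.
- robot.line_to(position, frame=None, max_speed=150, max_force=None): straight line of the TCP; frame=None keeps the orientation; max_speed is the mean speed in mm/s. With max_force (N) it stops when the force on the tool has changed by that much, and returns True; else False.
- robot.movej(angles): joint-space move.
- robot.set_gripper(opening): opening from 0.0 (shut) to 1.0 (fully open); the grip force is fixed at half the most; returns when the fingers have stopped.
- robot.dwell(seconds).
- robot.solve_ik(position, orientation): joint angles nearest the present ones, or None.
- robot.get_state(): the state.
- robot.get_image(name): name is "side" or "top" or "wrist"; returns a dict with "frame" (420x560x3 uint8, red, green, blue), "range_z" (420x560 float32, mm along the optical axis (not along the pixel's ray), 0 where there is no reading), "camera_matrix" (3x3 intrinsics, pixels), "rvec" (rotation vector, rad) and "tvec" (3), from world to camera coordinates, as OpenCV has them. Camera axes: x right, y down, z forward; pixel columns grow to the right and rows downward; lengths in mm; the calibration is good to about 2 mm. A picture is of the moment at which its call begins.
A pose or a line that the arm cannot do raises robot.IKError and nothing moves.
- robot.sign_off(): hands the job in; it is judged then, once.
The state is a dict: "t": time; "qpos": joint angles; "joint_vel": joint speeds; "joint_torque": joint torques, N m; "position": TCP position; "eef_rot": TCP orientation; "wrist_force": force on the tool from outside, world axes, zero at the start; "wrist_torque": the same for the moment, N m; "gripper_width": opening from 0.0 (shut) to 1.0 (fully open); "finger_force": force on a finger pad.
Only numpy, scipy, OpenCV 4.12 (cv2) and the standard library are available. Lean on these libraries where they do the work, as an engineer would, in place of code of your own. Each camera call takes 0.05 s, during which the arm holds its last target. There are 200 camera calls.

## Task

The pan is to go on to the second station of the hot plate. Press the stop's latch tab, slide the stop along its rail until it clicks into the next detent with the tab sprung back up, then slide the pan sideways along the plate, without lifting or tipping it, until it stands inside the second ring and against the stop. Do not force the stop past its latch, leave the other things on the bench where they are, and let go of everything at the end.

Things in the scene. Friction and masses are not known exactly. Their poses are not given: they have to be found in the camera images.
- hotplate: Low hot plate, fixed to the bench: grey case with a white top 260 mm (its x) by 460 mm (its y), top surface 50 mm above the bench. Origin at the centre of its underside; its y axis runs along the rail in the direction the stop and the pan are to go (from the first to the second ring), its x axis points across the plate towards the rail, away from the robot. The aluminium rail (30 mm wide, 24 mm high above the plate) lies along y at x = +90 mm.
- ring_first (a point): Centre of the first ring engraved on the plate's top (radius 78 mm), where the pan starts, on the plate's surface at x = -30, y = -115 mm of the hot plate.
- ring_second (a point): Centre of the second ring (radius 78 mm), the pan's goal, at x = -30, y = +45 mm of the hot plate, on the plate's surface.
- pan: Round steel pan, 110 mm in diameter, 50 mm high, vertical outer wall, filled with a metal vial block; about 0.5 to 0.95 kg. Loose on the plate. Origin at the centre of its underside, z up. A black handle (12 mm thick) sticks out 70 mm from its wall along the pan's own -x (roughly towards the robot), 38 to 45 mm above the pan's underside. Pushed with the two open fingers (say 60 mm apart) low on its wall it slides steadily; it takes 1 to 6 N to slide.
- stop (a joint): Travel of the steel stop along the rail (m), 0 at the start (latched in the first detent, about 2.5 mm play either way), growing along the hot plate's +y. The next detent is hidden inside the rail, somewhere 115 to 145 mm on; its notch gives about 3 mm play either way. The sliding stop needs about 1 to 5 N. Travel ends at 165 mm.
- stop_face (a point): Point on the flat face of the stop arm that the pan comes to rest against (it looks to the hot plate's -y), 20 mm above the plate; 120 mm across the plate from the latch tab's centre and 5 mm to -y of it. Axes as the hot plate's. The arm is a steel bar 10 mm thick, 30 mm high, from the rail to 55 mm beyond this point: it bars the pan's way. Pan touching: its origin is 55 mm to -y of this point.
- latch (a joint): How far the latch tab is pressed down (m): 0 fully up, 0.008 fully down. Spring: 3 N to start, 8 N fully down. While it is less than 5 mm down in a detent the stop is locked; between detents the works in the rail hold it 5 mm down and it springs up by itself to 0 when the next detent is reached, unless something still presses it.
- latch_top (a point): Centre of the top face of the black latch tab (34 mm across the rail by 42 mm along it), at the bottom of a well on the stop: 50 mm above the plate, 100 mm above the bench when up. The tab lies between two upright steel cheeks, 48 mm apart (inner faces 24 mm to either side along the hot plate's y), open above and across the rail; their tops are 25 mm above the tab when it is up. Shut fingers fit into the well and can push on a cheek to move the stop.
- jar: Small amber jar, 36 mm wide, 45 mm high, on the plate beyond the stop; origin under its centre. Leave alone.
- beaker: Glass beaker, 68 mm wide, 85 mm high, on the bench to the left; origin under its centre. Leave alone.
- wash_bottle: White bottle, 64 mm wide, 170 mm high, on the bench to the right; origin under its centre. Leave alone.
- vial_tray: Grey divided tray, 100 by 160 by 35 mm, on the bench to the right; origin under its centre. Leave alone.
- dish: White dish, 90 mm wide, 35 mm high, on the bench near the robot, to its right; origin under its centre. Leave alone.
- scoop: Lab spatula, 180 mm long, lying on the bench to the left; origin under its middle. Leave alone.
There are look-alikes about, which are no part of the job. What is shaped like the pan but purple is not meant.

How it is judged (in metres and radians):
On the way, in this order (a step that is already met when the one before it is completed fails the run):
1. the stop is latched in the next detent, its tab sprung back up (value of joint stop above 0.105 m and value of joint latch below 0.002 m), for 0.2 s.
2. the pan stands inside the second ring, against the stop (horizontal distance between pan and ring_second below 0.023 m and y of pan in the frame of stop_face above -0.059 m and angle between pan's own z axis and vertical below 0.05 rad and z of pan in the frame of hotplate below 0.053 m), for 0.2 s.
At the end, for the whole second after the job is handed in: The stop is latched in the next detent (travel over 105 mm, tab less than 2 mm down), and the pan stands flat and at rest on the plate, its centre within 23 mm of the second ring's centre (so its edge lies inside the ring) and within 4 mm of touching the stop (all of step 1 and all of step 2 and linear speed of pan below 0.01 m/s).
It fails at once if the pan is lifted off the plate by more than 6 mm (z of pan in the frame of hotplate above 0.056 m).
It fails at once if the pan is tipped by more than 7 degrees (angle between pan's own z axis and vertical above 0.12 rad).
It fails at once if the stop is forced past its latch with the tab up (value of joint stop between 0.008 and 0.1 m and value of joint latch below 0.002 m).
It fails at once if another thing on the bench is moved by more than 30 mm (distance of any of jar, beaker, wash_bottle, vial_tray, dish, scoop from where it was at the start of the episode above 0.03 m).
It also fails if it takes over 58 s, if anything falls off the work surface, if the arm or the gripper's body presses on something with over 40 N, if the wrist force passes 120 N, or if a joint passes its speed limit or range.

## Working session

There is one attempt and no reset: what is moved stays moved. The work goes in short steps, each a Python script; the robot and the scene stay as the last script left them, time stands still between calls to the robot, and variables do not carry over. Pictures are saved under pics/ and viewed, at most 10 in all, crops included, and the job is handed in when it is done.

```bash
mkdir -p pics; python3 - <<'E'
from cell import robot
import cv2,numpy as np
for n in("top","side"):
    r=robot.get_image(n); np.savez(f"pics/{n}.npz",**r); cv2.imwrite(f"pics/{n}1.png",r["frame"][:,:,::-1])
s=robot.get_state();print(s["t"],s["eef_rot"],s["wrist_force"])
E
```

```text
0.1 [[ 9.63014760e-01  2.69448578e-01 -1.86156448e-04]
 [ 2.69448577e-01 -9.63013810e-01  1.36628834e-03]
 [ 1.88873222e-04 -1.36591543e-03 -9.99999049e-01]] [ 0.07382116  0.27423505 -0.15750908]
```

View pics/top1.png

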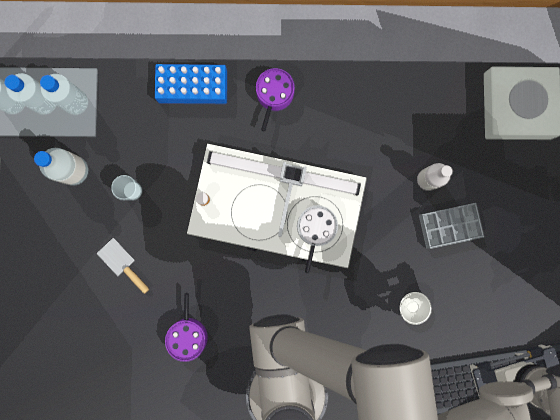

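View pics/side1.png

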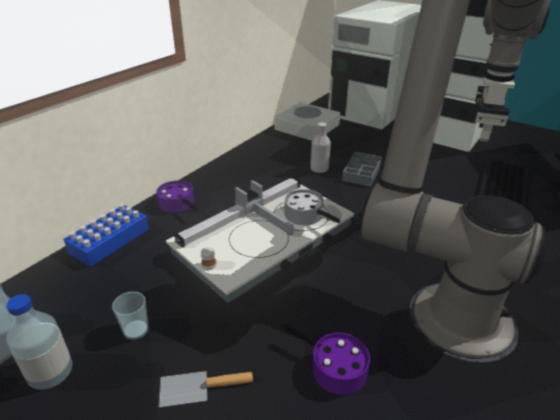

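The top view shows the plate with corners at about (207,144), (366,177), (350,268) and (188,235). The stop's tab is at (293,173), the pan at (317,226), the second ring at (259,212) and the jar at (205,199). I'll enlarge that area to read the pixels better.

```bash
cat > h.py <<'E'
import numpy as np,cv2
def px2w(r,u,v,z):
    R=cv2.Rodrigues(np.array(r["rvec"],float))[0];t=np.array(r["tvec"],float).ravel()
    d=R.T@np.linalg.inv(r["camera_matrix"])@np.array([u,v,1.]);c=-R.T@t
    return c+d*(z-c[2])/d[2]
E
python3 - <<'E'
import numpy as np,cv2
from h import px2w
r=dict(np.load("pics/top.npz"))
f=r["frame"][135:275,180:375,::-1]
cv2.imwrite("pics/top_crop.png",cv2.resize(f,None,fx=4,fy=4,interpolation=cv2.INTER_CUBIC))
for u,v in[(207,144),(366,177),(350,268),(188,235),(259,212)]:print(px2w(r,u,v,50).round(1))
E
```

```text
[709.9 228.3  50. ]
[ 618.6 -221.    50. ]
[ 362.8 -174.3   50. ]
[453.1 277.6  50. ]
[518.2  80.3  50. ]
```

View pics/top_crop.png

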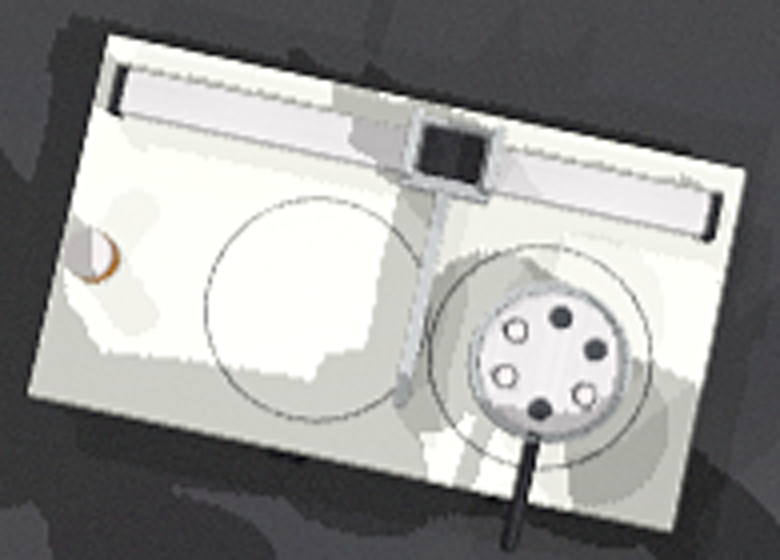

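```bash
cat >> h.py <<'E'
def crop(r,x,y,z): return px2w(r,180+(x+.5)/4-.5,135+(y+.5)/4-.5,z)
E
python3 - <<'E'
import numpy as np
from h import *
r=dict(np.load("pics/top.npz"))
img=[(110,37,50),(745,172,50),(672,530,50),(30,396,50),(318,309,50),(541,356,50)]
P=np.array([[130,230],[130,-230],[-130,-230],[-130,230],[-30,45],[-30,-115]],float)
W=np.array([crop(r,*a)[:2] for a in img])
Pc,Wc=P-P.mean(0),W-W.mean(0)
U,S,V=np.linalg.svd(Wc.T@Pc);R=U@V;t=W.mean(0)-R@P.mean(0)
print("R",R,"yaw",np.arctan2(R[1,0],R[0,0]),"t",t);print((W-(P@R.T+t)).round(1))
for n,a in dict(tab=(454,153,100),pan=(549,361,100),jar=(93,255,95),armtip=(403,390,80),armtop=(439,195,80)).items():
    w=crop(r,*a);print(n,w.round(1),(R.T@(w[:2]-t)).round(1))
np.savez("plate.npz",R=R,t=t)
# tab via depth
d=r["range_z"];K=r["camera_matrix"]
print(d[172:175,291:296].round(), d[225:228,315:319].round(), px2w(r,280,210,0))
E
```

```text
R [[ 0.97928073  0.2025074 ]
 [-0.2025074   0.97928073]] yaw -0.20391770046840155 t [537.83435522  29.96761133]
[[-1.4 -0.9]
 [-1.7  1. ]
 [ 1.2  1.2]
 [-0.1 -1.4]
 [ 1.  -0.1]
 [ 1.1  0.2]]
tab [621.8 -13.6 100. ] [ 91.1 -25.6]
pan [480.6 -78.1 100. ] [ -34.1 -117.4]
jar [551.5 230.9  95. ] [-27.3 199.6]
armtip [461.2  20.4  80. ] [-73.1 -24.9]
armtop [595.6  -3.9  80. ] [ 63.4 -21.5]
[[1362. 1361. 1359. 1364. 1364.]
 [1367. 1365. 1362. 1362. 1363.]
 [1358. 1369. 1362. 1365. 1360.]] [[1365. 1370. 1365. 1363.]
 [   0. 1363. 1362. 1367.]
 [1363. 1367. 1363. 1363.]] [527.7104911   21.39176755   0.        ]
```

```bash
cat >> h.py <<'E'
_p=np.load("plate.npz");RP,TP=_p["R"],_p["t"]
def W(x,y,z): return [*(RP@[x,y]+TP),z]      # plate xy, world z
def PL(p): return [*(RP.T@(np.array(p[:2])-TP)).round(1),round(p[2],1)]
def ori(py): # tool y along plate direction py, tool z down
    y=np.array([*(RP@py),0.]);z=np.array([0,0,-1.]);return np.c_[np.cross(y,z),y,z]
E
python3 - <<'E'
from cell import robot
from h import *
for s in(1,-1):print(s,robot.solve_ik(W(90,-25.6,200),ori([s,0])))
robot.set_gripper(0)
robot.reach(W(90,-25.6,200),ori([1,0]))
robot.line_to(W(90,-25.6,125))
hit=robot.line_to(W(90,-25.6,102),max_speed=25,max_force=20)
s=robot.get_state();print(hit,PL(s["position"]),s["wrist_force"],s["t"])
E
```

```text
1 [-1.44819840e-01  5.49980964e-01  1.30302761e+00 -4.44089210e-16
  1.28858408e+00  5.90978603e-02]
-1 [-1.44819840e-01  5.49980964e-01  1.30302761e+00 -4.44089210e-16
  1.28858408e+00 -3.08249479e+00]
True [np.float64(90.3), np.float64(-25.6), np.float64(106.4)] [-2.87048431 -0.02742128  7.50037182] 5.4
```

```bash
python3 - <<'E'
from cell import robot
from h import *
def rep(h):
    s=robot.get_state();print(h,PL(s["position"]),(RP.T@s["wrist_force"][:2]).round(1),round(s["wrist_force"][2],1),round(s["t"],1))
rep(robot.line_to(W(90,-12,106.4),max_speed=40,max_force=25))
rep(robot.line_to(W(90,30,106.4),max_speed=35,max_force=20))
r=robot.get_image("top");cv2.imwrite("pics/top2.png",cv2.resize(r["frame"][135:275,180:375,::-1],None,fx=4,fy=4,interpolation=cv2.INTER_CUBIC))
E
```

```text
False [np.float64(90.3), np.float64(-11.5), np.float64(107.1)] [-2.2  0.8] 6.4 5.9
False [np.float64(90.3), np.float64(30.1), np.float64(107.2)] [-1.6 -0.5] 6.7 7.2
```

View pics/top2.png

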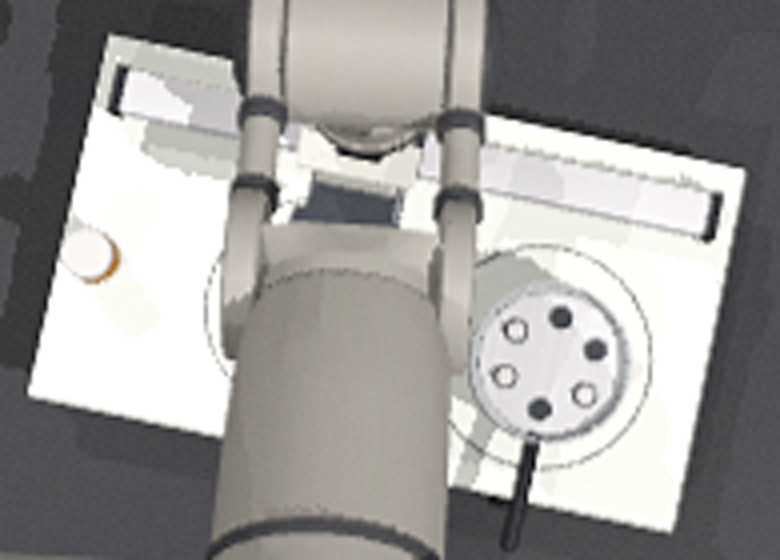

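```bash
python3 - <<'E'
from cell import robot
from h import *
def rep(h):
    s=robot.get_state();print(h,PL(s["position"]),(RP.T@s["wrist_force"][:2]).round(1),round(s["wrist_force"][2],1),round(s["t"],1))
w=robot.get_image("wrist");cv2.imwrite("pics/w1.png",w["frame"][:,:,::-1])
rep(robot.line_to(W(90,30,119),max_speed=40))
rep(robot.line_to(W(90,75,119),max_speed=40,max_force=12))
rep(robot.line_to(W(90,143,119),max_speed=25,max_force=10))
E
```

```text
False [np.float64(89.9), np.float64(30.0), np.float64(118.8)] [0.2 0.8] -0.4 7.8
False [np.float64(90.0), np.float64(75.3), np.float64(119.0)] [-0.  -1.3] -1.1 9.1
True [np.float64(89.9), np.float64(127.7), np.float64(118.7)] [-0.  -1.7] 0.6 11.0
```

```bash
python3 - <<'E'
from cell import robot
from h import *
def rep(h):
    s=robot.get_state();print(h,PL(s["position"]),(RP.T@s["wrist_force"][:2]).round(1),round(s["wrist_force"][2],1),round(s["t"],1))
robot.line_to(W(90,115,119),max_speed=50)
robot.line_to(W(90,115,190))
robot.line_to(W(-34,-195,190),max_speed=250)
robot.set_gripper(60/92)
r=robot.get_image("top");np.savez("pics/top3.npz",**r);cv2.imwrite("pics/top3.png",cv2.resize(r["frame"][135:275,180:375,::-1],None,fx=4,fy=4,interpolation=cv2.INTER_CUBIC))
s=robot.get_image("side");cv2.imwrite("pics/side3.png",cv2.resize(s["frame"][150:290,160:360,::-1],None,fx=4,fy=4,interpolation=cv2.INTER_CUBIC))
rep(0)
E
```

```text
0 [np.float64(-34.0), np.float64(-195.0), np.float64(190.0)] [-0.1  0.4] -0.1 14.6
```

View pics/top3.png

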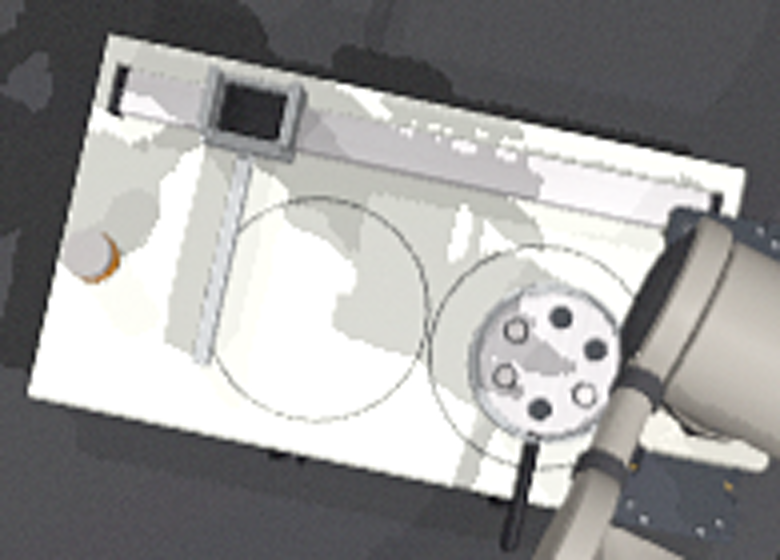

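View pics/side3.png

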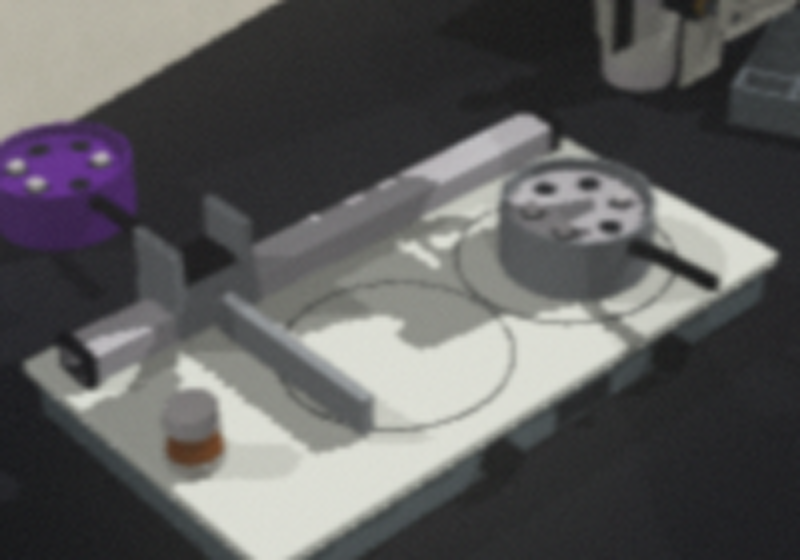

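The stop now sits at (256,111) in the top crop, with its arm just past the second ring's far side. In the side view the tab is up between the cheeks, so I'll push the pan.

```bash
python3 - <<'E'
from cell import robot
from h import *
def rep(h):
    s=robot.get_state();print(h,PL(s["position"]),(RP.T@s["wrist_force"][:2]).round(1),round(s["wrist_force"][2],1),round(s["t"],1))
r=dict(np.load("pics/top3.npz"))
print("tab",PL(crop(r,256,111,100)),"arm",PL(crop(r,226,262,80)))
robot.line_to(W(-33,-195,90))
rep(robot.line_to(W(-33,-195,72),max_speed=50,max_force=10))
rep(robot.line_to(W(-33,-165,72),max_speed=30,max_force=15))
rep(robot.line_to(W(-33,-35,72),max_speed=40,max_force=15))
rep(robot.line_to(W(-33,15,72),max_speed=15,max_force=7))
r=robot.get_image("top");np.savez("pics/top4.npz",**r);cv2.imwrite("pics/top4.png",cv2.resize(r["frame"][135:275,180:375,::-1],None,fx=4,fy=4,interpolation=cv2.INTER_CUBIC))
E
```

```text
tab [np.float64(91.2), np.float64(111.9), np.float64(100.0)] arm [np.float64(-12.2), np.float64(112.0), np.float64(80.0)]
False [np.float64(-33.1), np.float64(-195.0), np.float64(71.8)] [ 0.4 -0.2] 0.2 16.0
False [np.float64(-32.9), np.float64(-164.9), np.float64(72.0)] [ 0.1 -1.8] -0.0 17.1
False [np.float64(-33.0), np.float64(-35.1), np.float64(72.0)] [-0.3 -4.3] 0.4 20.5
True [np.float64(-33.0), np.float64(-0.2), np.float64(71.9)] [ 1.1 -2.5] 2.6 22.7
```

View pics/top4.png

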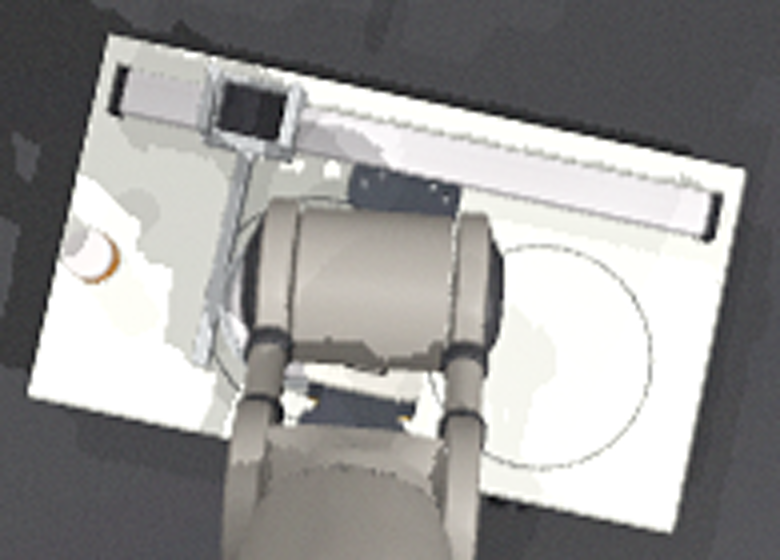

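The pan has reached the stop at about (225,300), and the stop hasn't moved from (256,110). I'll back off and check.

```bash
python3 - <<'E'
from cell import robot
from h import *
robot.line_to(W(-33,-60,72),max_speed=50)
robot.line_to(W(-33,-60,190))
robot.line_to(W(-33,-220,200),max_speed=200)
r=robot.get_image("top");np.savez("pics/top5.npz",**r);cv2.imwrite("pics/top5.png",cv2.resize(r["frame"][135:275,180:375,::-1],None,fx=4,fy=4,interpolation=cv2.INTER_CUBIC))
print(robot.get_state()["t"])
E
```

```text
25.975
```

View pics/top5.png

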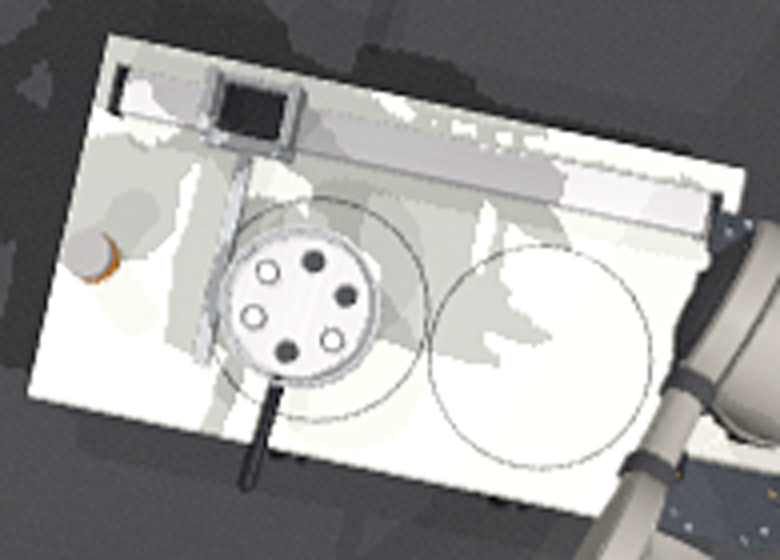

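```bash
python3 - <<'E'
from h import *
r=dict(np.load("pics/top5.npz"))
print("tab",PL(crop(r,256,111,100)),"pan",PL(crop(r,300,306,100)),"arm pts at z80",PL(crop(r,241,215,80)),PL(crop(r,218,310,80)))
E
```

```text
tab [np.float64(91.2), np.float64(111.9), np.float64(100.0)] pan [np.float64(-32.5), np.float64(54.8), np.float64(100.0)] arm pts at z80 [np.float64(21.6), np.float64(108.8), np.float64(80.0)] [np.float64(-45.6), np.float64(110.4), np.float64(80.0)]
```

```bash
python3 -c "
from cell import robot
robot.dwell(0.3);print(robot.sign_off())"
```

```text
the job is handed in; nothing more can be done
None
```

I've handed the job in; it printed no verdict. By my camera readings the stop is in the next detent after about 138 mm of travel with its tab up, the pan stands against it about 10 mm from the second ring's centre, and the gripper is clear of everything.

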